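# Lay out the cast bones by length in the specimen trays

## Robot

A 6-joint arm with a two-finger parallel gripper is mounted at the origin on the work surface. World frame = base frame: x ahead of the robot, y to its left, z up, the work surface at z = 0. Lengths are in mm, angles in rad, forces in N, time in s.
With the tool pointing down it reaches from about 250 to 775 mm from the base axis. Payload 8.9 kg.
Tool frame: the origin (TCP) lies at the very end of the fingers, on their centre line; the grasp point (between the pads) lies 19 mm behind it (grip_depth is the distance from the TCP to the grasp point, in mm); z points along the fingers, y is the line along which they close (so a half turn about z gives the same grasp; the last joint's range is limited). The gripper opens to 85 mm and grips with 20 to 120 N. Pads are 22 mm wide; open, the fingers measure 114 mm over their backs; the gripper's body (76 mm by 85 mm) begins 54 mm behind the grasp point. The pads swing forward as they close: fully open they stand 13 mm farther back than shut.
Start: joints at [-1.38, 0.291, -0.153, 1.127, 0, 1.431], TCP at [170.025, -496.704, 231.305] pointing down, gripper open.
Joint ranges: [-2.52, 2.52], [-0.91, 1.74], [-1.3, 1.37], [-1.96, 2.02], [-1.52, 1.47], [-3.14, 3.14]. Speed limits (rad/s): [2.22, 2.22, 2.79, 3.14, 3.14, 3.14].

## Interface

Orientations are given as a unit quaternion [w, x, y, z].
In Python, from bench import * gives the robot as it stands.
- The arm moves only by the tool send_rows, never from a script. Its argument "plan" is a list of rows, each a list of 5 numbers: the shift along the tool's x, y, z in cm, then the turn about the tool's z in degrees, then the finger opening in cm, from 0 to 8.54. In form: [[x, y, z, spin, gripper], ...]. A call has 1 to 12 rows; each row is the pose to reach, as a shift and turn from the pose commanded when the call began, along the tool's axes at that moment; what a row does not reach only later rows make up. A row lasts 1/8 s, in which the tool goes at most 62.5 mm and 10.7 degrees, less where a joint would pass 70% of its speed; a pose out of reach is approached as far as the arm can. A call with a gripper value outside its range is refused whole. The fingers move at their own pace and stop on an object; "grip_force" is the grip in N (left out, the last holds). Time passes only in rows, so rows that repeat a pose let the fingers close. It gives the time, the measured TCP pose, the force, the opening and the grip force at its end, in the units of the state.
- get_state(): the state, without advancing time (a new reading comes with each control period).
- snapshot(name): name is "scene" or "top"; returns a dict with "frame" (420x560x3 uint8, blue, green, red), "fx", "fy", "cx", "cy" (pixels), "R" (3x3) and "t" (3): a world point X has camera coordinates R X + t. Camera axes: x right, y down, z forward; pixel columns grow to the right and rows downward; lengths in mm; the calibration is good to about 2 mm. A picture is of the moment at which its call begins. There is no depth.
- close_job(): hands the job in; it is judged then, once.
Trained networks look in a picture, given as the dict that the camera call returned (one of the last four; its "shot" number tells which), for a name from the list of things; names that differ only in an ending like _2 or _b are one class to them, and where a whole thing is asked for, a point or a joint stands for the part that bears it (a point fixed in the world has none). Each returns a list of dicts, best first, with "p" (0 to 1); they miss things now and then, are a little off and sometimes report something else, mostly with a low value. They report only what shows in the picture. A call takes as long as a camera call.
- boxes_of(picture, thing): "at" ([column, row] in pixels, amid what is visible of it).
- outline_of(picture, thing): "mask" (420x560 bool, what is visible of it) and "at" ([column, row] in pixels, amid what is visible of it).
- landmark_of(picture, thing): "at" ([column, row] in pixels: a listed point, or the origin of a listed thing).
The state is a dict: "time_s": time; "joints": joint angles; "dq": joint speeds; "tau": joint torques, N m; "ee_pos": TCP position; "eef_rot": TCP orientation; "ft_force": force on the tool from outside, world axes, zero at the start; "torque": the same for the moment, N m; "width": finger opening in mm; "grip_force": force on a finger pad.
Only numpy, scipy, OpenCV 4.12 (cv2) and the standard library are available. Lean on these libraries where they do the work, as an engineer would, in place of code of your own. Each camera call takes 0.05 s, during which the arm holds its last target. There are 200 camera calls.

## Task

Lay the four loose thigh bones in the row of four white foam trays, one bone to a tray, in order of length: the shortest in the tray next to the tripod magnifier, then longer and longer, with the longest in the tray at the far end of the row. Lay each bone flat and lengthwise along the middle of its tray, and set it down gently, do not drop it.

Things in the scene. Friction and masses are not known exactly. Their poses are not given: they have to be found in the camera images.
- bone_p_mid (a point): the shortest of four loose ivory-coloured cast thigh bones, lying flat on the black table: 56 mm long, 9.6 mm high at the knuckles, round shaft 8 mm thick, about 12 g. The point is the middle of the bone, on the shaft's axis, 4.8 mm above whatever it lies on. Its x axis runs along the shaft (two round knuckles at the -x end, ball head and neck jutting towards +y at the +x end), z is up. The middle of the shaft is clear for a pinch across it.
- bone_q_mid (a point): the second shortest of four loose ivory-coloured cast thigh bones, lying flat on the black table: 74 mm long, 11.6 mm high at the knuckles, round shaft 9 mm thick, about 20 g. The point is the middle of the bone, on the shaft's axis, 5.8 mm above whatever it lies on. Its x axis runs along the shaft (two round knuckles at the -x end, ball head and neck jutting towards +y at the +x end), z is up. The middle of the shaft is clear for a pinch across it.
- bone_r_mid (a point): the second longest of four loose ivory-coloured cast thigh bones, lying flat on the black table: 92 mm long, 14 mm high at the knuckles, round shaft 10.4 mm thick, about 34 g. The point is the middle of the bone, on the shaft's axis, 7 mm above whatever it lies on. Its x axis runs along the shaft (two round knuckles at the -x end, ball head and neck jutting towards +y at the +x end), z is up. The middle of the shaft is clear for a pinch across it.
- bone_s_mid (a point): the longest of four loose ivory-coloured cast thigh bones, lying flat on the black table: 110 mm long, 16.6 mm high at the knuckles, round shaft 12 mm thick, about 55 g. The point is the middle of the bone, on the shaft's axis, 8.3 mm above whatever it lies on. Its x axis runs along the shaft (two round knuckles at the -x end, ball head and neck jutting towards +y at the +x end), z is up. The middle of the shaft is clear for a pinch across it.
- tray_a: one of four identical white foam trays standing fixed side by side in a row (which of the four stands where changes): 146 mm long, 92 mm wide, 15 mm high, sloping thin sides, flat floor 134 x 78 mm whose top is 3 mm above the table. Origin at the centre of its underside, on the table; x along its length (roughly away from the robot), y across it along the row, z up.
- tray_b: one of four identical white foam trays standing fixed side by side in a row (which of the four stands where changes): 146 mm long, 92 mm wide, 15 mm high, sloping thin sides, flat floor 134 x 78 mm whose top is 3 mm above the table. Origin at the centre of its underside, on the table; x along its length (roughly away from the robot), y across it along the row, z up.
- tray_c: one of four identical white foam trays standing fixed side by side in a row (which of the four stands where changes): 146 mm long, 92 mm wide, 15 mm high, sloping thin sides, flat floor 134 x 78 mm whose top is 3 mm above the table. Origin at the centre of its underside, on the table; x along its length (roughly away from the robot), y across it along the row, z up.
- tray_d: one of four identical white foam trays standing fixed side by side in a row (which of the four stands where changes): 146 mm long, 92 mm wide, 15 mm high, sloping thin sides, flat floor 134 x 78 mm whose top is 3 mm above the table. Origin at the centre of its underside, on the table; x along its length (roughly away from the robot), y across it along the row, z up.
- magnifier: tripod magnifier standing fixed at one end of the row of trays, at the left or the right end: clear lens in a black ring 72 mm across on three short black legs, 62 mm high. Origin on the table below the centre of the lens, about 115 mm from the centre of the nearest tray and in line with the row; neighbouring tray centres are about 108 mm apart. (A white lidded tub stands at the other end of the row.)

How it is judged (in metres and radians):
At the end, for the whole second after the job is handed in: Going away from the magnifier the trays hold the 56, 74, 92 and 110 mm bones; each bone's middle is within 15 mm of its tray's centre, its shaft within 0.25 rad of the tray's length, lying level (0.12 rad) on the tray floor (within 5 mm of resting height), released and at rest (horizontal distance between bone_p_mid and magnifier between 0.065 and 0.165 m and ((horizontal distance between bone_p_mid and tray_a below 0.015 m and angle between the x axis of bone_p_mid and the x axis of tray_a, either way round below 0.25 rad) or (horizontal distance between bone_p_mid and tray_b below 0.015 m and angle between the x axis of bone_p_mid and the x axis of tray_b, either way round below 0.25 rad) or (horizontal distance between bone_p_mid and tray_c below 0.015 m and angle between the x axis of bone_p_mid and the x axis of tray_c, either way round below 0.25 rad) or (horizontal distance between bone_p_mid and tray_d below 0.015 m and angle between the x axis of bone_p_mid and the x axis of tray_d, either way round below 0.25 rad)) and height (world z) of bone_p_mid below 0.0128 m and angle between bone_p_mid's own x axis and vertical between 1.45 and 1.69 rad and linear speed of each of bone_p, bone_q, bone_r, bone_s below 0.02 m/s and horizontal distance between bone_q_mid and magnifier between 0.173 and 0.273 m and ((horizontal distance between bone_q_mid and tray_a below 0.015 m and angle between the x axis of bone_q_mid and the x axis of tray_a, either way round below 0.25 rad) or (horizontal distance between bone_q_mid and tray_b below 0.015 m and angle between the x axis of bone_q_mid and the x axis of tray_b, either way round below 0.25 rad) or (horizontal distance between bone_q_mid and tray_c below 0.015 m and angle between the x axis of bone_q_mid and the x axis of tray_c, either way round below 0.25 rad) or (horizontal distance between bone_q_mid and tray_d below 0.015 m and angle between the x axis of bone_q_mid and the x axis of tray_d, either way round below 0.25 rad)) and height (world z) of bone_q_mid below 0.0138 m and angle between bone_q_mid's own x axis and vertical between 1.45 and 1.69 rad and horizontal distance between bone_r_mid and magnifier between 0.281 and 0.381 m and ((horizontal distance between bone_r_mid and tray_a below 0.015 m and angle between the x axis of bone_r_mid and the x axis of tray_a, either way round below 0.25 rad) or (horizontal distance between bone_r_mid and tray_b below 0.015 m and angle between the x axis of bone_r_mid and the x axis of tray_b, either way round below 0.25 rad) or (horizontal distance between bone_r_mid and tray_c below 0.015 m and angle between the x axis of bone_r_mid and the x axis of tray_c, either way round below 0.25 rad) or (horizontal distance between bone_r_mid and tray_d below 0.015 m and angle between the x axis of bone_r_mid and the x axis of tray_d, either way round below 0.25 rad)) and height (world z) of bone_r_mid below 0.015 m and angle between bone_r_mid's own x axis and vertical between 1.45 and 1.69 rad and horizontal distance between bone_s_mid and magnifier between 0.389 and 0.489 m and ((horizontal distance between bone_s_mid and tray_a below 0.015 m and angle between the x axis of bone_s_mid and the x axis of tray_a, either way round below 0.25 rad) or (horizontal distance between bone_s_mid and tray_b below 0.015 m and angle between the x axis of bone_s_mid and the x axis of tray_b, either way round below 0.25 rad) or (horizontal distance between bone_s_mid and tray_c below 0.015 m and angle between the x axis of bone_s_mid and the x axis of tray_c, either way round below 0.25 rad) or (horizontal distance between bone_s_mid and tray_d below 0.015 m and angle between the x axis of bone_s_mid and the x axis of tray_d, either way round below 0.25 rad)) and height (world z) of bone_s_mid below 0.0163 m and angle between bone_s_mid's own x axis and vertical between 1.45 and 1.69 rad); the robot touches nothing.
It fails at once if the 56 mm bone is dropped: falling free faster than 0.7 m/s (a fall of some 25 mm) close above the table or tray (linear speed of bone_p above 0.7 m/s and height (world z) of bone_p_mid below 0.06 m and contact force between the fingers and bone_p below 0.05 N).
It fails at once if the 74 mm bone is dropped: falling free faster than 0.7 m/s (a fall of some 25 mm) close above the table or tray (linear speed of bone_q above 0.7 m/s and height (world z) of bone_q_mid below 0.06 m and contact force between the fingers and bone_q below 0.05 N).
It fails at once if the 92 mm bone is dropped: falling free faster than 0.7 m/s (a fall of some 25 mm) close above the table or tray (linear speed of bone_r above 0.7 m/s and height (world z) of bone_r_mid below 0.06 m and contact force between the fingers and bone_r below 0.05 N).
It fails at once if the 110 mm bone is dropped: falling free faster than 0.7 m/s (a fall of some 25 mm) close above the table or tray (linear speed of bone_s above 0.7 m/s and height (world z) of bone_s_mid below 0.06 m and contact force between the fingers and bone_s below 0.05 N).
It also fails if it takes over 96 s, if anything falls off the work surface, if the arm or the gripper's body presses on something with over 40 N, if the wrist force passes 120 N, or if a joint passes its speed limit or range.

## Working session

There is one attempt and no reset: what is moved stays moved. The work goes in short steps, Python scripts to look and compute and a tool call to move; the robot and the scene stay as the last step left them, time stands still between calls to the robot, and variables do not carry over. Pictures are saved under pics/ and viewed, at most 14 in all, crops included, and the job is handed in when it is done.

Besides the shell and the picture viewer there is one more tool, called after ">>>" as name([rows], argument=value, ...), one row to a line, values as JSON. send_rows: Moves the arm, as the interface text tells. Its arguments: {"type":"object","properties":{"plan":{"type":"array"},"grip_force":{"type":"number"}},"required":["plan"]}

```bash
mkdir -p pics; ls; cat > h.py <<'E'
from bench import *
import numpy as np, cv2
def ray(s,uv,z):
    R=np.array(s["R"]);t=np.array(s["t"])
    d=R.T@np.array([(uv[0]-s["cx"])/s["fx"],(uv[1]-s["cy"])/s["fy"],1.]);c=-R.T@t
    return c+d*(z-c[2])/d[2]
def proj(s,X):
    p=np.array(s["R"])@X+np.array(s["t"]);return [s["fx"]*p[0]/p[2]+s["cx"],s["fy"]*p[1]/p[2]+s["cy"]]
E
python3 - <<'E'
from h import *
st=get_state();print(st)
for n in("top","scene"):
    s=snapshot(n);cv2.imwrite(f"pics/{n}0.png",s["frame"])
    print(n,-np.array(s["R"]).T@s["t"],s["fx"])
    for th,z in(("bone_p_mid",5),("bone_q_mid",6),("bone_r_mid",7),("bone_s_mid",8),("tray_a",0),("magnifier",0)):
        for d in landmark_of(s,th)[:5]: print(th,round(d["p"],2),np.round(d["at"]),np.round(ray(s,d["at"],z)[:2],1))
E
```

```text
pics
{'time_s': 0.0, 'joints': array([-1.38031315e+00,  2.91272979e-01, -1.54135977e-01,  1.12672283e+00,
        3.83553124e-05,  1.43149592e+00]), 'dq': array([-0.00049358, -0.00073652, -0.00010584,  0.000933  , -0.00075463,
       -0.00035968]), 'tau': array([ 4.82336400e-04, -5.37142110e+01,  3.31372726e+01,  1.56596705e-02,
       -2.04719690e-04, -4.23801623e-06]), 'ee_pos': array([ 169.94393612, -496.25545856,  230.73251268]), 'eef_rot': array([-6.68003135e-04,  9.86435905e-01,  1.64145542e-01,  2.08507499e-06]), 'ft_force': array([-0.0150188 , -0.18011466, -0.04370241]), 'torque': array([ 0.00582276,  0.04678843, -0.00984189]), 'grip_force': 0.0, 'width': 85.22780975322877}
top [384.39062544  18.09934092 959.57082358] 523.2962436437056
bone_p_mid 0.66 [418. 265.] [ 450.8 -239.4]
bone_q_mid 0.51 [392. 174.] [ 621. -198.]
bone_q_mid 0.49 [145. 270.] [438.7 255.6]
bone_r_mid 0.69 [333. 275.] [431.  -85.8]
bone_s_mid 0.66 [246. 265.] [448.3  71.8]
tray_a 0.94 [277. 175.] [619.   16.2]
tray_a 0.85 [220. 168.] [632.1 124.1]
tray_a 0.64 [335. 174.] [621.5 -92.5]
tray_a 0.58 [394. 176.] [ 618.6 -203.4]
magnifier 0.57 [156. 173.] [620.4 244.8]
scene [1352.1386601  -588.54453263  668.39992188] 527.367729826783
bone_p_mid 0.65 [155. 241.] [ 443.5 -243.3]
bone_p_mid 0.48 [337. 232.] [645.7 104. ]
bone_p_mid 0.19 [259. 259.] [628.8 -96.6]
bone_q_mid 0.62 [325. 179.] [443.1 240.8]
bone_r_mid 0.56 [217. 213.] [425.8 -78.6]
bone_s_mid 0.48 [274. 196.] [439.5  77.7]
tray_a 0.95 [214. 278.] [ 621.2 -201.9]
tray_a 0.92 [262. 259.] [626.5 -87.9]
tray_a 0.69 [298. 242.] [621.4  10.2]
magnifier 0.87 [372. 211.] [623.5 235.4]
```

View pics/top0.png

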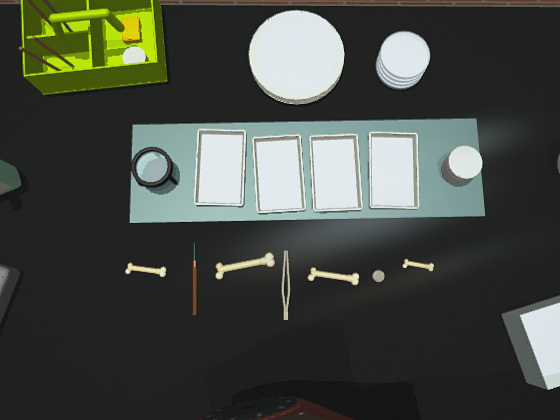

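View pics/scene0.png

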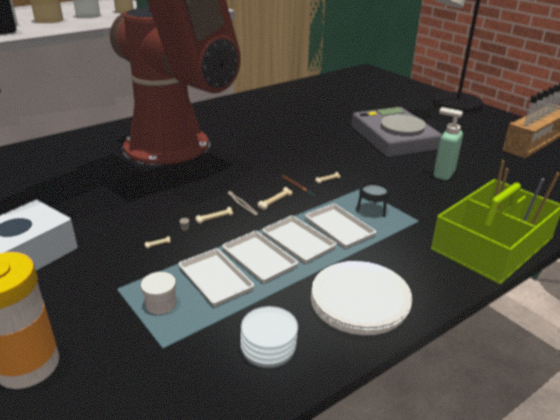

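The magnifier is at the left end (153,168) and the tub at the right (465,163). Tray centres are at columns 220, 279, 335 and 394. Bones from left to right are q (146,270), s (245,266), r (333,275) and p (418,265). Next I measure exact poses.

```bash
cat >> h.py <<'E'
def bones(s,seeds):
    g=s["frame"].min(2);out={}
    n,l,stt,c=cv2.connectedComponentsWithStats((g>70).astype(np.uint8))
    for k,(uv,z) in seeds.items():
        cand=[i for i in range(1,n) if 20<stt[i,4]<800 and np.hypot(*(c[i]-uv))<22]
        if not cand: out[k]=None;continue
        i=min(cand,key=lambda i:np.hypot(*(c[i]-uv)))
        v,u=np.nonzero(l==i);P=np.array([ray(s,(a,b),z)[:2] for a,b in zip(u,v)])
        m=P.mean(0)
        for _ in range(3):
            sel=P[np.abs((P-m)@d)<.3*L] if _ else P
            mm=sel.mean(0);d=np.linalg.svd(sel-mm)[2][0];d=d*np.sign(d[1])
            t=(P-mm)@d;L=t.max()-t.min();m=mm+d*(t.max()+t.min())/2
        out[k]=(np.round(m,1),round(float(np.degrees(np.arctan2(d[1],d[0]))),1),round(float(L),1))
    return out
def trays(s):
    out=[]
    for d in outline_of(s,"tray_a"):
        if d["p"]<.4: continue
        v,u=np.nonzero(d["mask"]);P=np.array([ray(s,(a,b),12)[:2] for a,b in zip(u,v)],np.float32)
        (c,wh,a)=cv2.minAreaRect(P);a=(a+45)%90-45
        out.append((round(d["p"],2),np.round(c,1),np.round(wh),round(a,1)))
    return sorted(out,key=lambda o:-o[1][1])
SEED={"q":((146,270),6),"s":((245,266),8),"r":((333,275),7),"p":((418,265),5)}
def yaw(st):
    w,x,y,z=st["eef_rot"];return np.degrees(np.arctan2(2*(x*y+w*z),1-2*(y*y+z*z)))
def row(x,y,z,ya,ang=None):
    st=get_state();y0=np.radians(yaw(st));d=np.array([x,y])-st["ee_pos"][:2]
    tx=[np.cos(y0),np.sin(y0)];ty=[np.sin(y0),-np.cos(y0)]
    print("row cm:",round(d@tx/10,2),round(d@ty/10,2),round((st["ee_pos"][2]-z)/10,2),"spin",round((-(ya-np.degrees(y0))+180)%360-180,1),
     "| at",np.round(st["ee_pos"],1),"yaw",round(float(np.degrees(y0)),1),"w",round(st["width"],1),"q6",round(st["joints"][5],2),"t",st["time_s"])
E
python3 - <<'E'
from h import *
s=snapshot("top")
for k,v in bones(s,SEED).items(): print(k,v)
for t in trays(s): print(t)
s=snapshot("scene")
for t in trays(s): print("sc",t)
row(451,-239,120,90)
E
```

```text
q (array([440.6, 254.4]), 82.6, 73.0)
s (array([450.4,  76.1]), 101.1, 110.0)
r (array([430.8, -86. ]), 81.3, 90.9)
p (array([ 451.6, -240.1]), 80.0, 56.4)
(0.71, array([631.2, 124.5]), array([ 95., 146.]), -0.3)
(0.87, array([620.4,  14.6]), array([148.,  95.]), 3.1)
(0.57, array([622.5, -91.4]), array([148.,  96.]), 2.4)
(0.82, array([ 627.1, -200.4]), array([ 92., 146.]), -1.5)
sc (0.77, array([633.8, 118.2]), array([103., 158.]), -1.4)
sc (0.63, array([621.9,  11.3]), array([154., 101.]), 3.8)
sc (0.71, array([625.3, -93.6]), array([157.,  98.]), 1.8)
sc (0.81, array([ 629.7, -201. ]), array([ 97., 156.]), -1.6)
row cm: 34.93 -15.28 11.13 spin -71.1 | at [ 170.  -496.7  231.3] yaw 18.9 w 85.2 q6 1.43 t 0.9
```

>>> send_rows([
  [34.9, -15.3, 16, -61, 4],
  [34.9, -15.3, 16, -61, 4],
  [34.9, -15.3, 16, -61, 4],
  [34.9, -15.3, 16, -61, 4],
  [34.9, -15.3, 16, -61, 4],
  [34.9, -15.3, 16, -61, 4],
  [34.9, -15.3, 16, -61, 4],
  [34.9, -15.3, 16, -61, 4],
  [34.9, -15.3, 16, -61, 4],
], grip_force=25)

```text
time_s: 2.02
ee_pos: [450.5, -239.2, 71.5]
eef_rot: [0.0, 0.767, 0.642, -0.0]
ft_force: [-1.0, 0.5, 0.6]
width: 40.0
grip_force: 0.0
```

```bash
python3 -c "
from h import *
row(451.6,-240.1,2.5,80)"
```

```text
row cm: -0.07 0.12 6.9 spin -0.1 | at [ 450.5 -239.2   71.5] yaw 79.9 w 40.0 q6 1.12 t 2.025
```

>>> send_rows([
  [0, 0.1, 4, 0, 4],
  [0, 0.1, 6.2, 0, 4],
  [0, 0.1, 6.9, 0, 4],
  [0, 0.1, 6.9, 0, 4],
  [0, 0.1, 6.9, 0, 0],
  [0, 0.1, 6.9, 0, 0],
  [0, 0.1, 6.9, 0, 0],
  [0, 0.1, 6.9, 0, 0],
  [0, 0.1, 6.9, 0, 0],
  [0, 0.1, 6.3, 0, 0],
  [0, 0.1, 4, 0, 0],
  [0, 0.1, 0, 0, 0],
])

```text
time_s: 3.52
ee_pos: [450.6, -238.3, 71.3]
eef_rot: [-0.001, 0.767, 0.642, -0.0]
ft_force: [0.7, -0.5, 0.7]
width: 6.3
grip_force: 25.5
```

```bash
python3 -c "
from h import *
print(get_state()['grip_force'])
row(631,123.5,70,180)
s=snapshot('scene');p=proj(s,get_state()['ee_pos']);print(p)
u,v=int(p[0]),int(p[1]);cv2.imwrite('pics/g1.png',cv2.resize(s['frame'][v-60:v+50,u-70:u+70],None,fx=4,fy=4))"
```

```text
25.478294491767883
row cm: 38.78 11.41 0.13 spin -100.1 | at [ 450.6 -238.3   71.3] yaw 79.9 w 6.3 q6 1.12 t 3.525
[np.float64(154.8728092243543), np.float64(214.49604877278983)]
```

View pics/g1.png

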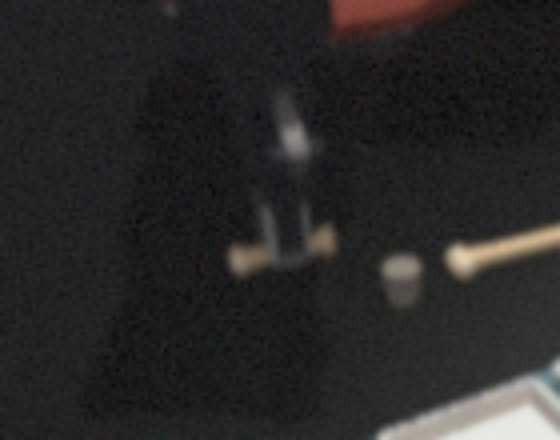

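The picture shows the bone held level, roughly mid-shaft, between the fingers. Next I carry it to the tray beside the magnifier.

>>> send_rows([
  [38.8, 11.3, 0, -100, 0],
  [38.8, 11.3, 0, -100, 0],
  [38.8, 11.3, 0, -100, 0],
  [38.8, 11.3, 0, -100, 0],
  [38.8, 11.3, 0, -100, 0],
  [38.8, 11.3, 0, -100, 0],
  [38.8, 11.3, 0, -100, 0],
  [38.8, 11.3, 0, -100, 0],
  [38.8, 11.3, 0, -100, 0],
  [38.8, 11.3, 0, -100, 0],
  [38.8, 11.3, 0, -100, 0],
  [38.8, 11.3, 0, -100, 0],
])

```text
time_s: 5.08
ee_pos: [630.9, 123.1, 71.3]
eef_rot: [-0.0, 0.002, 1.0, 0.0]
ft_force: [-0.9, -0.0, -0.2]
width: 6.5
grip_force: 25.5
```

```bash
python3 -c "
from h import *
row(630,123.5,5.8,180)"
```

```text
row cm: 0.09 0.04 6.55 spin -0.2 | at [630.9 123.1  71.3] yaw 179.8 w 6.5 q6 0.08 t 5.075
```

>>> send_rows([
  [0.1, 0, 4, 0, 0],
  [0.1, 0, 5.7, 0, 0],
  [0.1, 0, 6.2, 0, 0],
  [0.1, 0, 6.5, 0, 0],
  [0.1, 0, 6.5, 0, 0],
  [0.1, 0, 6.5, 0, 1.5],
  [0.1, 0, 6.5, 0, 3],
  [0.1, 0, 6.5, 0, 3],
  [0.1, 0, 6.5, 0, 3],
  [0.1, 0, 5, 0, 3],
  [0.1, 0, 0, 0, 3],
  [0.1, 0, 0, 0, 3],
])

```text
time_s: 6.58
ee_pos: [633.2, 123.4, 76.3]
eef_rot: [0.004, 0.001, 1.0, 0.0]
ft_force: [0.3, 1.0, -0.1]
width: 29.9
grip_force: 0.0
```

```bash
python3 -c "
from h import *
row(440.6,254.4,70,82.6)
row(440.6,254.4,70,262.6)"
```

```text
row cm: 19.28 13.07 0.63 spin 97.3 | at [633.2 123.4  76.3] yaw 179.9 w 29.9 q6 0.08 t 6.575
row cm: 19.28 13.07 0.63 spin -82.7 | at [633.2 123.4  76.3] yaw 179.9 w 29.9 q6 0.08 t 6.575
```

>>> send_rows([
  [19, 13.1, 0.1, -82, 4],
  [19, 13.1, 0.1, -82, 4],
  [19, 13.1, 0.1, -82, 4],
  [19, 13.1, 0.1, -82, 4],
  [19, 13.1, 0.1, -82, 4],
  [19, 13.1, 0.1, -82, 4],
  [19, 13.1, 0.1, -82, 4],
  [19, 13.1, 0.1, -82, 4],
  [19, 13.1, 0.1, -82, 4],
  [19, 13.1, 0.1, -82, 4],
])

```text
time_s: 7.82
ee_pos: [440.2, 254.4, 70.4]
eef_rot: [0.0, -0.654, 0.756, 0.0]
ft_force: [-0.4, -0.2, 0.4]
width: 39.8
grip_force: 0.0
```

```bash
python3 -c "
from h import *
row(440.6,254.4,2.5,262.6)
print(get_state()['dq'].round(3))
s=snapshot('top')
print(bones(s,{'p':((220,168),8),'q':SEED['q'],'s':SEED['s']}), landmark_of(s,'bone_p_mid'))
cv2.imwrite('pics/t2.png',cv2.resize(s['frame'][110:300,100:300],None,fx=3,fy=3))"
```

```text
row cm: -0.01 -0.04 6.79 spin -0.9 | at [440.2 254.4  70.4] yaw -98.3 w 39.8 q6 -1.05 t 7.825
[ 0.001 -0.001 -0.    -0.001  0.001 -0.01 ]
{'p': None, 'q': (array([438.7, 244.1]), 83.1, 52.1), 's': (array([450.4,  76.1]), 101.1, 110.0)} [{'at': [220.5, 166.0], 'p': 0.45}, {'at': [160.4, 173.4], 'p': 0.44}]
```

View pics/t2.png

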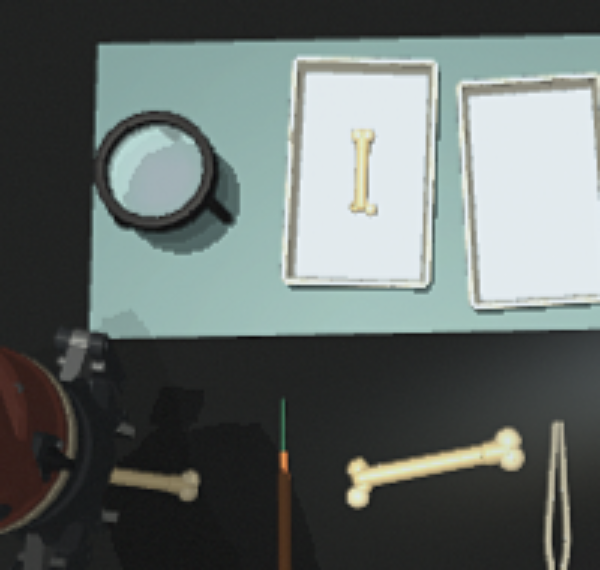

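Bone p lies at the centre of its tray (220,167), flat and lengthwise. Picking q next.

>>> send_rows([
  [0, 0, 4, -1, 4],
  [0, 0, 6.2, -1, 4],
  [0, 0, 6.8, -1, 4],
  [0, 0, 6.8, -1, 4],
  [0, 0, 6.8, -1, 0],
  [0, 0, 6.8, -1, 0],
  [0, 0, 6.8, -1, 0],
  [0, 0, 6.8, -1, 0],
  [0, 0, 6.8, -1, 0],
  [0, 0, 6.2, -1, 0],
  [0, 0, 4, -1, 0],
  [0, 0, 0, -1, 0],
])

```text
time_s: 9.43
ee_pos: [438.9, 253.9, 70.2]
eef_rot: [-0.001, -0.662, 0.75, 0.001]
ft_force: [1.2, -0.4, 0.7]
width: 7.3
grip_force: 26.5
```

```bash
python3 -c "
from h import *
row(620.5,14.5,70,183)"
```

```text
row cm: 21.51 -20.98 0.02 spin 79.9 | at [438.9 253.9  70.2] yaw -97.1 w 7.3 q6 -1.07 t 9.425
```

>>> send_rows([
  [21.4, -21, 0, 80, 0],
  [21.4, -21, 0, 80, 0],
  [21.4, -21, 0, 80, 0],
  [21.4, -21, 0, 80, 0],
  [21.4, -21, 0, 80, 0],
  [21.4, -21, 0, 80, 0],
  [21.4, -21, 0, 80, 0],
  [21.4, -21, 0, 80, 0],
  [21.4, -21, 0, 80, 0],
  [21.4, -21, 0, 80, 0],
  [21.4, -21, 0, 80, 0],
])

```text
time_s: 10.8
ee_pos: [622.1, 16.1, 70.4]
eef_rot: [-0.0, -0.026, 1.0, 0.0]
ft_force: [0.1, -0.4, -0.1]
width: 7.2
grip_force: 26.5
```

```bash
python3 -c "
from h import *
row(620.5,14.5,5.8,183)
s=snapshot('scene');p=proj(s,get_state()['ee_pos'])
u,v=int(p[0]),int(p[1]);cv2.imwrite('pics/g2.png',cv2.resize(s['frame'][v-60:v+50,u-70:u+70],None,fx=4,fy=4))"
```

```text
row cm: 0.17 -0.16 6.46 spin -0.0 | at [622.1  16.1  70.4] yaw -177.0 w 7.2 q6 -0.14 t 10.8
```

View pics/g2.png

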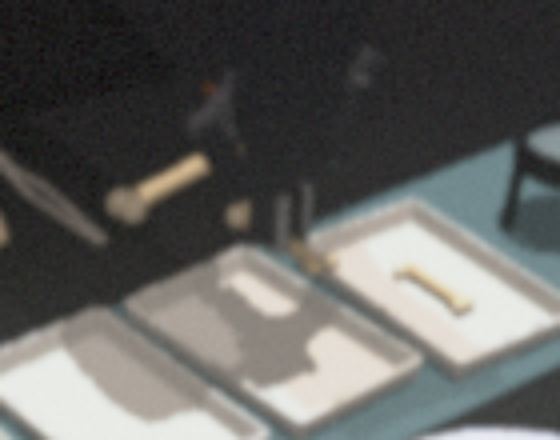

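The picture shows q held below the fingers (around 310,255 in the crop), lengthwise over tray 2. p is lying well in tray 1. Lowering q.

>>> send_rows([
  [0.2, -0.1, 4, 0, 0],
  [0.2, -0.1, 5.7, 0, 0],
  [0.2, -0.1, 6.2, 0, 0],
  [0.2, -0.1, 6.4, 0, 0],
  [0.2, -0.1, 6.4, 0, 0],
  [0.2, -0.1, 6.4, 0, 1.5],
  [0.2, -0.1, 6.4, 0, 3],
  [0.2, -0.1, 6.4, 0, 3],
  [0.2, -0.1, 6.4, 0, 3],
  [0.2, -0.1, 5, 0, 3],
  [0.2, -0.1, 0, 0, 3],
  [0.2, -0.1, 0, 0, 3],
])

```text
time_s: 12.35
ee_pos: [623.4, 14.7, 75.0]
eef_rot: [0.004, -0.025, 1.0, -0.0]
ft_force: [-0.4, 0.2, -0.1]
width: 30.1
grip_force: 0.0
```

```bash
python3 -c "
from h import *
row(430.8,-86,70,81.3)"
```

```text
row cm: 19.74 -9.09 0.5 spin 101.6 | at [623.4  14.7  75. ] yaw -177.1 w 30.1 q6 -0.14 t 12.35
```

>>> send_rows([
  [19.4, -9.1, 0.1, -78.4, 4],
  [19.4, -9.1, 0.1, -78.4, 4],
  [19.4, -9.1, 0.1, -78.4, 4],
  [19.4, -9.1, 0.1, -78.4, 4],
  [19.4, -9.1, 0.1, -78.4, 4],
  [19.4, -9.1, 0.1, -78.4, 4],
  [19.4, -9.1, 0.1, -78.4, 4],
  [19.4, -9.1, 0.1, -78.4, 4],
  [19.4, -9.1, 0.1, -78.4, 4],
  [19.4, -9.1, 0.1, -78.4, 4],
])

```text
time_s: 13.6
ee_pos: [431.0, -85.7, 69.4]
eef_rot: [0.0, -0.651, 0.759, -0.0]
ft_force: [0.1, -0.7, -0.3]
width: 39.8
grip_force: 0.0
```

```bash
python3 -c "
from h import *
row(430.8,-86,2.5,261.3)"
```

```text
row cm: 0.03 0.02 6.69 spin -0.1 | at [431.  -85.7  69.4] yaw -98.8 w 39.8 q6 -1.78 t 13.6
```

>>> send_rows([
  [0, 0, 4, 0, 4],
  [0, 0, 6.1, 0, 4],
  [0, 0, 6.7, 0, 4],
  [0, 0, 6.7, 0, 4],
  [0, 0, 6.7, 0, 0],
  [0, 0, 6.7, 0, 0],
  [0, 0, 6.7, 0, 0],
  [0, 0, 6.7, 0, 0],
  [0, 0, 6.7, 0, 0],
  [0, 0, 6.1, 0, 0],
  [0, 0, 4, 0, 0],
  [0, 0, 0, 0, 0],
], grip_force=30)

```text
time_s: 15.1
ee_pos: [429.8, -85.3, 69.4]
eef_rot: [-0.001, -0.651, 0.759, 0.001]
ft_force: [0.4, 0.2, -0.7]
width: 8.8
grip_force: 30.9
```

```bash
python3 -c "
from h import *
row(622.5,-92,70,182.5)"
```

```text
row cm: -2.25 -19.15 -0.06 spin 78.8 | at [429.8 -85.3  69.4] yaw -98.7 w 8.8 q6 -1.78 t 15.1
```

>>> send_rows([
  [-2.2, -19.1, 0, 78.8, 0],
  [-2.2, -19.1, 0, 78.8, 0],
  [-2.2, -19.1, 0, 78.8, 0],
  [-2.2, -19.1, 0, 78.8, 0],
  [-2.2, -19.1, 0, 78.8, 0],
  [-2.2, -19.1, 0, 78.8, 0],
  [-2.2, -19.1, 0, 78.8, 0],
  [-2.2, -19.1, 0, 78.8, 0],
  [-2.2, -19.1, 0, 78.8, 0],
  [-2.2, -19.1, 0, 78.8, 0],
  [-2.2, -19.1, 0, 78.8, 0],
])

```text
time_s: 16.48
ee_pos: [623.1, -92.8, 69.4]
eef_rot: [-0.0, -0.022, 1.0, 0.0]
ft_force: [0.2, 0.1, -0.0]
width: 8.6
grip_force: 30.8
```

```bash
python3 -c "
from h import *
row(622.5,-92,5.8,182.5)
s=snapshot('scene');p=proj(s,get_state()['ee_pos'])
u,v=int(p[0]),int(p[1]);cv2.imwrite('pics/g3.png',cv2.resize(s['frame'][v-60:v+50,u-70:u+70],None,fx=4,fy=4))"
```

```text
row cm: 0.06 0.09 6.36 spin 0.0 | at [623.1 -92.8  69.4] yaw -177.5 w 8.6 q6 -0.31 t 16.475
```

View pics/g3.png

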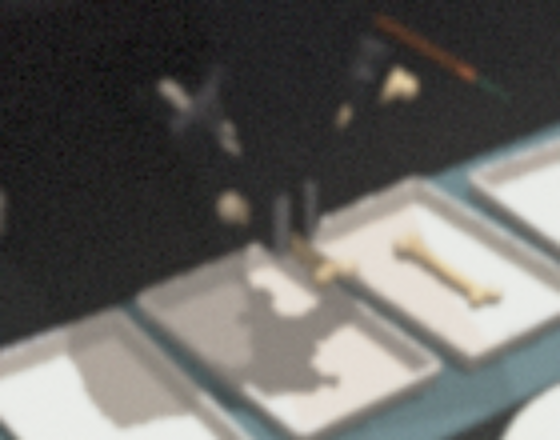

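The picture shows r held and aligned over tray 3, near (320,265) in the crop. q is lying well in tray 2.

>>> send_rows([
  [0, 0.1, 4, 0, 0],
  [0, 0.1, 5.6, 0, 0],
  [0, 0.1, 6.1, 0, 0],
  [0, 0.1, 6.3, 0, 0],
  [0, 0.1, 6.3, 0, 0],
  [0, 0.1, 6.3, 0, 1.5],
  [0, 0.1, 6.3, 0, 3],
  [0, 0.1, 6.3, 0, 3],
  [0, 0.1, 6.3, 0, 3],
  [0, 0.1, 5, 0, 3],
  [0, 0.1, 0, 0, 3],
  [0, 0.1, 0, 0, 3],
])

```text
time_s: 18.02
ee_pos: [626.2, -92.6, 74.0]
eef_rot: [0.004, -0.022, 1.0, -0.001]
ft_force: [0.7, -0.6, 1.0]
width: 30.2
grip_force: 0.0
```

```bash
python3 -c "
from h import *
row(450.4,76.1,70,101.1)"
```

```text
row cm: 16.83 17.62 0.4 spin 81.4 | at [626.2 -92.6  74. ] yaw -177.5 w 30.2 q6 -0.31 t 18.025
```

>>> send_rows([
  [16.6, 17.6, 0, 81.4, 4],
  [16.6, 17.6, 0, 81.4, 4],
  [16.6, 17.6, 0, 81.4, 4],
  [16.6, 17.6, 0, 81.4, 4],
  [16.6, 17.6, 0, 81.4, 4],
  [16.6, 17.6, 0, 81.4, 4],
  [16.6, 17.6, 0, 81.4, 4],
  [16.6, 17.6, 0, 81.4, 4],
  [16.6, 17.6, 0, 81.4, 4],
  [16.6, 17.6, 0, 81.4, 4],
  [16.6, 17.6, 0, 81.4, 4],
])

```text
time_s: 19.4
ee_pos: [449.6, 76.7, 69.3]
eef_rot: [-0.0, 0.635, 0.773, -0.0]
ft_force: [-0.4, -0.2, -0.7]
width: 39.9
grip_force: 0.0
```

```bash
python3 -c "
from h import *
row(450.4,76.1,2.5,101.1)"
```

```text
row cm: -0.08 0.07 6.68 spin 0.1 | at [449.6  76.7  69.3] yaw 101.2 w 39.9 q6 1.38 t 19.4
```

>>> send_rows([
  [0, 0.1, 4, 0, 4],
  [0, 0.1, 6.1, 0, 4],
  [0, 0.1, 6.7, 0, 4],
  [0, 0.1, 6.7, 0, 4],
  [0, 0.1, 6.7, 0, 0],
  [0, 0.1, 6.7, 0, 0],
  [0, 0.1, 6.7, 0, 0],
  [0, 0.1, 6.7, 0, 0],
  [0, 0.1, 6.7, 0, 0],
  [0, 0.1, 6.1, 0, 0],
  [0, 0.1, 4, 0, 0],
  [0, 0.1, 0, 0, 0],
], grip_force=40)

```text
time_s: 20.9
ee_pos: [449.4, 76.9, 69.5]
eef_rot: [-0.001, 0.635, 0.772, -0.001]
ft_force: [1.6, -0.7, -0.9]
width: 10.1
grip_force: 39.3
```

```bash
python3 -c "
from h import *
row(627,-201,70,178.5)"
```

```text
row cm: -30.69 12.08 -0.05 spin -77.4 | at [449.4  76.9  69.5] yaw 101.1 w 10.1 q6 1.39 t 20.9
```

>>> send_rows([
  [-30.7, 12, 0, -77.4, 0],
  [-30.7, 12, 0, -77.4, 0],
  [-30.7, 12, 0, -77.4, 0],
  [-30.7, 12, 0, -77.4, 0],
  [-30.7, 12, 0, -77.4, 0],
  [-30.7, 12, 0, -77.4, 0],
  [-30.7, 12, 0, -77.4, 0],
  [-30.7, 12, 0, -77.4, 0],
  [-30.7, 12, 0, -77.4, 0],
  [-30.7, 12, 0, -77.4, 0],
  [-30.7, 12, 0, -77.4, 0],
])

```text
time_s: 22.28
ee_pos: [627.4, -201.1, 69.4]
eef_rot: [0.0, 0.013, 1.0, -0.0]
ft_force: [0.5, -0.6, -0.8]
width: 10.1
grip_force: 39.2
```

```bash
python3 -c "
from h import *
row(627,-201,5.8,178.5)
s=snapshot('scene');p=proj(s,get_state()['ee_pos'])
u,v=int(p[0]),int(p[1]);cv2.imwrite('pics/g4.png',cv2.resize(s['frame'][v-60:v+50,u-70:u+70],None,fx=4,fy=4))"
```

```text
row cm: 0.04 0.01 6.36 spin -0.0 | at [ 627.4 -201.1   69.4] yaw 178.5 w 10.1 q6 -0.39 t 22.275
```

View pics/g4.png

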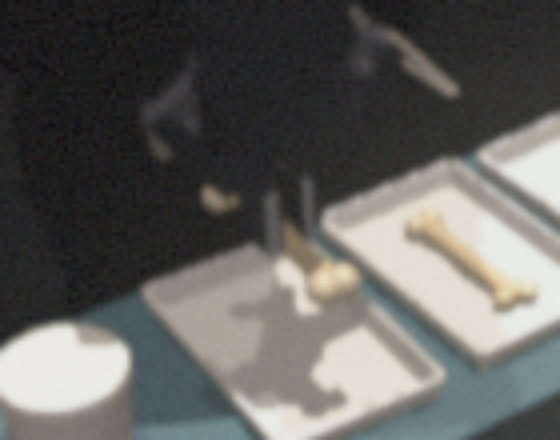

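The picture shows s held over tray 4, near (320,265) in the crop, and r lying in tray 3. Lowering s, then moving away.

>>> send_rows([
  [0, 0, 4, 0, 0],
  [0, 0, 5.6, 0, 0],
  [0, 0, 6.1, 0, 0],
  [0, 0, 6.3, 0, 0],
  [0, 0, 6.3, 0, 0],
  [0, 0, 6.3, 0, 1.5],
  [0, 0, 6.3, 0, 3],
  [0, 0, 6.3, 0, 3],
  [0, 0, 6.3, 0, 3],
  [0, 0, 5, 0, 3],
  [0, 0, 0, 0, 3],
  [0, 0, -5, 0, 3],
])

```text
time_s: 23.82
ee_pos: [627.2, -201.1, 121.2]
eef_rot: [-0.0, 0.013, 1.0, 0.0]
ft_force: [0.8, -1.9, -0.2]
width: 30.0
grip_force: 0.0
```

>>> send_rows([
  [25, 0, -8, 0, 3],
  [25, 0, -8, 0, 3],
  [25, 0, -8, 0, 3],
  [25, 0, -8, 0, 3],
  [25, 0, -8, 0, 3],
  [25, 0, -8, 0, 3],
  [25, 0, -8, 0, 3],
])

```text
time_s: 24.7
ee_pos: [378.6, -195.0, 199.3]
eef_rot: [0.0, 0.013, 1.0, -0.0]
ft_force: [-0.1, -0.6, -0.7]
width: 29.8
grip_force: 0.0
```

```bash
python3 -c "
from h import *
s=snapshot('top')
print(get_state()['ee_pos'],[np.round(t[1]) for t in trays(s)])
for n,z in (('p',8),('q',9),('r',10),('s',11)):
  for d in landmark_of(s,f'bone_{n}_mid')[:2]: print(n,d['p'],ray(s,d['at'],z)[:2].round(1))
cv2.imwrite('pics/t9.png',cv2.resize(s['frame'][110:240,180:440],None,fx=3,fy=3))"
```

```text
[ 378.50311222 -194.82150995  199.03633661] [array([631., 123.]), array([620.,  14.]), array([623., -92.]), array([ 626., -200.])]
p 0.43 [633.5 123.3]
q 0.68 [621.8  18.5]
r 0.83 [619.3 -95.3]
s 0.9 [ 623.4 -199.1]
```

View pics/t9.png

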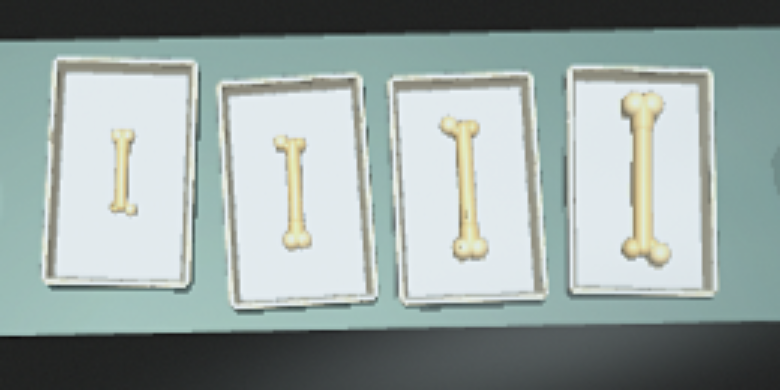

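The picture shows all four bones centred and lengthwise in order, at crop columns 122, 295, 467 and 643. All are within about 5 mm of their tray centres, so I am handing in.

```bash
python3 -c "
from bench import *
print(close_job())"
```

```text
the job is handed in; nothing more can be done
None
```

All four bones are in the trays in order of length, shortest by the magnifier, each centred and lengthwise in the last picture (middles within about 5 mm of the tray centres); the job is handed in, but no verdict came back.

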